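Push the spent spray can through the sprung flap of the can bin

ROBOT

A 7-joint arm with a two-finger parallel gripper is mounted at the origin on the work surface. World frame = base frame: x ahead of the robot, y to its left, z up, the work surface at z = 0. Lengths are in m, angles in degrees, forces in N, time in s.
With the tool pointing down it reaches from about 0.425 to 0.95 m from the base axis. Payload 4.7 kg.
Tool frame: the origin (TCP) lies on the centre line of the jaws, within the pads' length; the fingertips stand 19 mm ahead of it and the grasp point (between the pads) is the TCP; z points along the fingers, y is the line along which they close (so a half turn about z gives the same grasp; the last joint's range is limited). The gripper opens to 85 mm and grips with 20 to 120 N. Pads are 22 mm wide; open, the fingers measure 114 mm over their backs; the gripper's body (76 mm by 85 mm) begins 54 mm behind the grasp point. The pads swing forward as they close: fully open they stand 13 mm farther back than shut.
Start: joints at [63.833, 26.849, -2.785, 87.806, 1.381, 65.374, -4.715], TCP at [0.28, -0.614, 0.25] pointing down, gripper open.
Joint ranges: [-148.3, 148.3], [-19.14, 114.17], [-79.39, 73.82], [5.75, 140.21], [-59.74, 239.74], [12.07, 113.84], [-152.46, 152.46]. Speed limits (degrees/s): [147.25, 147.25, 180, 180, 180, 180, 180].

INTERFACE

Orientations are given as a 3x3 rotation matrix whose columns are the frame's x, y, z axes.
In Python, from plant import observe, snapshot, finish_job gives the robot as it stands.
- The arm moves only by the tool drive_tool, never from a script. Its argument "deltas" is a list that holds one entry, the list of rows, each a list of 6 numbers: the shift along the tool's x, y, z in cm, then the turn, a rotation vector about the tool's x, y, z in degrees. In form: [[[tx, ty, tz, wx, wy, wz], ...]]. A call has 1 to 12 rows; each row shifts and turns the commanded pose from where the row before left it, along the tool's axes as they then stand; what a row does not reach is not made up. A row lasts 1/12 s, in which the tool goes at most 41.7 mm and 7.16 degrees, less where a joint would pass 70% of its speed; a pose out of reach is approached as far as the arm can. A call with a gripper value outside its range is refused whole. "claw" is the finger opening in cm, from 0 to 8.54, set as the call begins (left out, the last holds). The fingers move at their own pace and stop on an object; "newtons" is the grip in N (left out, the last holds). Time passes only in rows, so rows that do not move let the fingers close. It gives the time, the measured TCP pose, the force, the opening and the grip force at its end, in the units of the state.
- observe(): the state, without advancing time (a new reading comes with each control period).
- snapshot(name): name is "side" or "top"; returns a dict with "image" (384x512x3 uint8, red, green, blue), "z_map" (384x512 float32, m along the optical axis (not along the pixel's ray), 0 where there is no reading), "vertical_fov" (degrees; the focal length in pixels is half the picture's height over the tangent of half this angle, whatever the lens; pixels are square), "cx", "cy" (the principal point, pixels), "k1" (the pictures are not rectified: a ray, as slopes to the right and down, at radius r is drawn at 1 + k1 r^2 times it, then the intrinsics apply), "extrinsics" (4x4, takes a point from camera to world coordinates). Camera axes: x right, y down, z forward; pixel columns grow to the right and rows downward; lengths in m; the calibration is good to about 2 mm. A picture is of the moment at which its call begins.
- finish_job(): hands the job in; it is judged then, once.
The state is a dict: "time_s": time; "joint_positions": joint angles; "joint_vel": joint speeds; "joint_efforts": joint torques, N m; "position": TCP position; "orientation": TCP orientation; "contact_force": force on the tool from outside, world axes, zero at the start; "ft_torque": the same for the moment, N m; "finger_gap": opening from 0.0 (shut) to 1.0 (fully open); "grip_force": force on a finger pad.
Only numpy, scipy, OpenCV 4.12 (cv2) and the standard library are available. Lean on these libraries where they do the work, as an engineer would, in place of code of your own. Each camera call takes 0.05 s, during which the arm holds its last target. There are 200 camera calls.

TASK

Throw away the spent spray can, the one standing on the bench without a cap: push it foot first through the sprung flap in the sloping front of the metal can bin until it drops inside and the flap snaps shut behind it. Push steadily without ramming the bin, and do not shift or knock over the capped cans, the tin or the other things on the bench.

Things in the scene. Friction and masses are not known exactly. Their poses are not given: they have to be found in the camera images.
- can: The spent spray can: bare metal, paper label, no cap, upright, about 90 g, rigid. Cylinder 44 mm in diameter up to 98 mm height, then a shoulder to a flat valve cup 26 mm in diameter; 118 mm high in all. Origin at the centre of its foot, z up its axis. Its weight hangs below a high grip: gripped on its two sides it can swing when tilted; gripped front and back it cannot.
- can_mid (a point): Point on the axis of the spent can, 59 mm above its foot (half its height).
- bin: Grey sheet-metal can bin, fixed, hollow inside. Origin on the bench, x to its back, y to its left, z up: x -110 to +130 mm, y -85 to +85, walls 3 mm, floor 6 mm. Front wall 175 mm high; from its top edge a flat face slopes up and back at 35 degrees from level to the flat top, 273 mm high. The mouth is in that face.
- bin_mouth (a point): Centre of the bin's mouth in the plane of the sloping face, at (-50, 0, 217) mm in the bin's frame. Mouth 56 x 56 mm, two edges level, lined by a collar going in square to the face: 18 mm deep, but 38 mm on the lower side (a slide). Nothing stands out of the face. Way in: direction (0.574, 0, -0.819) in the bin's frame, 35 degrees off straight down.
- flap (a joint): The sprung flap, a thin metal plate closing the inner end of the collar; swings inwards only. In radians: 0 shut, 1.5 wide open. Spring 0.07 N m when shut plus 0.08 N m per rad (2 to 10 N on the can open it; the can's weight does not). A can pushed 60 mm into the mouth opens it and is then held between flap and collar when let go.
- full_a: A full spray can, same body as the spent one but with a black cap on top, 42 mm in diameter; 144 mm high. Origin at the centre of its foot. To be left alone.
- full_b: Another full, capped spray can, the same as full_a. To be left alone.
- tin: Round metal tin, 76 mm in diameter, 85 mm high, origin at the centre of its foot. To be left alone.
- wrench: Steel wrench 160 mm long lying flat along its own x. To be left alone.
- brush: Brush 160 mm long lying flat along its own x. To be left alone.
- patchbox: Cardboard box 100 x 70 x 40 mm, origin at the centre of its underside. To be left alone.
- gauge: Round pressure gauge lying on its back, 56 mm in diameter, 24 mm high, with a brass stub at the rim. Origin at the centre of its underside. To be left alone.
- flap_hinge (a point): Middle of the flap's hinge line, behind the face, 15 mm above the collar's upper edge; the flap reaches 70 mm from it. Fingers round the can do not fit into the mouth: the last part is pushed with shut fingertips on the valve cup until these are 35 to 42 mm inside the face; the can then drops to the floor, clear of the flap.
Not all that is in view belongs to the job. Leave any green or red look-alike of the can alone.

How it is judged:
By the outcome, as a careful person would: the job done as asked, in the order asked, and still so for the second after the job is handed in, with the robot touching nothing.
It also fails if it takes over 64 s, if anything falls off the work surface, if the arm or the gripper's body presses on something with over 40 N, if the wrist force passes 120 N, or if a joint passes its speed limit or range.

## Working session

There is one attempt and no reset: what is moved stays moved. The work goes in short steps, Python scripts to look and compute and a tool call to move; the robot and the scene stay as the last step left them, time stands still between calls to the robot, and variables do not carry over. Pictures are saved under pics/ and viewed, at most 10 in all, crops included, and the job is handed in when it is done.

Besides the shell and the picture viewer there is one more tool, called after "Request:" by a JSON object that holds its "name" and its "arguments". drive_tool: Moves the arm, as the interface text tells. Its arguments: {"type":"object","properties":{"deltas":{"type":"array","items":{"type":"array","items":{"type":"array","items":{"type":"number"}}}},"claw":{"type":"number"},"newtons":{"type":"number"}},"required":["deltas"]}

```bash
mkdir -p pics; ls; cat > h.py <<'E'
import numpy as np, cv2, pickle
from plant import observe, snapshot, finish_job
def snap(name,tag):
    s=snapshot(name); pickle.dump(s,open(f'{tag}.pkl','wb'))
    cv2.imwrite(f'pics/{tag}.png',s['image'][:,:,::-1]); return s
def cloud(s):
    h,w=s['z_map'].shape; f=h/2/np.tan(np.radians(s['vertical_fov'])/2)
    u,v=np.meshgrid(np.arange(w),np.arange(h)); a=(u-s['cx'])/f; b=(v-s['cy'])/f
    rd=np.hypot(a,b); r=rd.copy()
    for _ in range(20): r=rd/(1+s['k1']*r*r)
    k=1/(1+s['k1']*r*r); z=s['z_map']
    P=np.stack([a*k*z,b*k*z,z,np.ones_like(z)],-1)@np.array(s['extrinsics']).T
    P=P[...,:3]; P[z==0]=np.nan; return P
E
python3 - <<'E'
from h import *
a=snap('side','s1');b=snap('top','t1')
cv2.imwrite('pics/both.png',cv2.resize(np.vstack([a['image'],b['image']])[:,:,::-1],None,fx=.78,fy=.78))
for s in(a,b):print(s['vertical_fov'],s['k1'],np.round(s['extrinsics'],3).tolist())
print(observe())
E
```

```text
pics
56.14726698902864 -0.055078868298323244 [[-0.967, -0.194, 0.162, 0.38], [-0.253, 0.763, -0.595, 0.52], [-0.008, -0.616, -0.787, 0.927], [0.0, 0.0, 0.0, 1.0]]
57.77503752755699 -0.020901732507311213 [[-0.001, -0.996, 0.09, 0.456], [-1.0, 0.001, 0.006, -0.048], [-0.006, -0.09, -0.996, 1.206], [0.0, 0.0, 0.0, 1.0]]
{'time_s': 0.1, 'joint_positions': array([63.83005613, 26.89388335, -2.78442468, 87.86682221,  1.38127533,
       65.37376512, -4.71535237]), 'joint_vel': array([-0.02106864, -0.03773653,  0.08497258, -0.13553204,  0.06061531,
        0.01249475, -0.03186178]), 'joint_efforts': array([ 4.99320722e-04, -5.11515176e+01, -4.70505771e-02, -2.38391697e+01,
        1.08240981e-02,  4.34501402e-03,  1.57208467e-05]), 'position': array([ 0.27988203, -0.61370893,  0.24935265]), 'orientation': array([[ 9.09844334e-01,  4.14948988e-01, -7.90538711e-04],
       [ 4.14949736e-01, -9.09842976e-01,  1.57368666e-03],
       [-6.62664073e-05, -1.75984372e-03, -9.99998449e-01]]), 'contact_force': array([ 0.55182844, -1.12383012, -0.27568036]), 'ft_torque': array([-0.00445674, -0.0566155 ,  0.02949938]), 'grip_force': 0.0, 'finger_gap': 0.9998031521996592}
```

View pics/both.png

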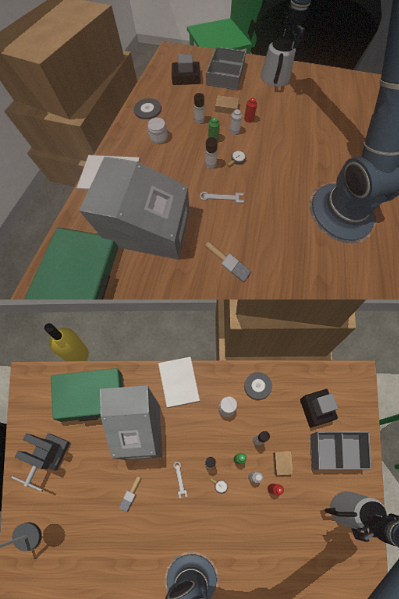

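The can candidates, in side-view pixels of the composite, are black-capped at (199,108) and (211,152), green at (214,128), red at (251,110), and bare metal with no cap at (236,121). The bare one fits the description. In the top view it is at (257,478), and the bin mouth is at (130,439). I'll confirm it in a crop and measure.

```bash
python3 - <<'E'
from h import *
a=pickle.load(open('s1.pkl','rb'));b=pickle.load(open('t1.pkl','rb'))
c1=cv2.resize(a['image'][100:230,215:345],(520,520),interpolation=3)
c2=cv2.resize(b['image'][150:280,240:370],(520,520),interpolation=3)
cv2.imwrite('pics/crop.png',cv2.resize(np.hstack([c1,c2]),(800,400))[:,:,::-1])
A=cloud(a).reshape(-1,3);B=cloud(b).reshape(-1,3)
P=np.vstack([A,B]);P=P[np.isfinite(P[:,0])]
# objects on bench: height-map blobs
from scipy import ndimage as nd
Q=P[(P[:,2]>.015)&(P[:,2]<.32)&(P[:,0]>.2)&(P[:,0]<1.1)&(abs(P[:,1])<.65)]
g=np.zeros((230,330),int);i=((Q[:,:2]+[0,.65])/.004).astype(int)
ok=(i[:,0]<230*1.25)&(i[:,1]<330);g=np.zeros((300,330),int);np.add.at(g,(i[ok,0],i[ok,1]),1)
L,n=nd.label(g>0,np.ones((3,3)))
l=L[i[ok,0],i[ok,1]];Q=Q[ok]
for k in range(1,n+1):
    q=Q[l==k]
    if len(q)<40: continue
    t=q[q[:,2]>np.percentile(q[:,2],98)-.008]
    print(k,len(q),'min',q.min(0).round(3),'max',q.max(0).round(3),'top',np.median(t,0).round(4))
# bin sloping face
C=cloud(b)
for (u,v) in [(130,439),(105,395),(148,390),(106,458),(158,452),(112,430)]:
    print(u,v,C[int((v-299.5)/.78),int(u/.78)].round(4))
E
```

```text
1 3521 min [ 0.23  -0.65   0.015] max [ 0.371 -0.542  0.32 ] top [ 0.2728 -0.5771  0.3115]
2 1109 min [0.288 0.224 0.015] max [0.442 0.315 0.028] top [0.3492 0.273  0.0183]
3 579 min [ 0.366 -0.376  0.015] max [ 0.411 -0.329  0.122] top [ 0.3896 -0.3533  0.118 ]
4 464 min [ 0.371 -0.158  0.015] max [ 0.432 -0.082  0.03 ] top [ 0.3982 -0.1291  0.0225]
5 46 min [0.385 0.611 0.088] max [0.407 0.65  0.098] top [0.3974 0.6322 0.0933]
6 551 min [ 0.414 -0.293  0.015] max [ 0.462 -0.249  0.123] top [ 0.4389 -0.2698  0.1176]
7 1188 min [ 0.448 -0.437  0.015] max [ 0.549 -0.359  0.048] top [ 0.4983 -0.3977  0.0401]
9 2213 min [ 0.471 -0.65   0.015] max [ 0.631 -0.526  0.085] top [ 0.5485 -0.539   0.0795]
10 1753 min [0.469 0.544 0.015] max [0.631 0.65  0.155] top [0.5598 0.6064 0.149 ]
11 685 min [ 0.475 -0.102  0.015] max [ 0.52  -0.056  0.149] top [ 0.498  -0.0789  0.1437]
12 520 min [ 0.493 -0.227  0.015] max [ 0.538 -0.184  0.123] top [ 0.5175 -0.2059  0.1175]
13 31700 min [0.512 0.13  0.015] max [0.913 0.612 0.278] top [0.7027 0.2322 0.2726]
14 724 min [ 0.577 -0.316  0.015] max [ 0.622 -0.271  0.148] top [ 0.6012 -0.2928  0.1436]
15 2742 min [ 0.658 -0.63   0.015] max [ 0.823 -0.488  0.126] top [ 0.7398 -0.5584  0.1202]
16 1125 min [ 0.703 -0.196  0.015] max [ 0.778 -0.119  0.091] top [ 0.7431 -0.1574  0.0849]
130 439 [0.5867 0.2235 0.1993]
105 395 [0.7329 0.2958 0.2737]
148 390 [0.7501 0.1447 0.2703]
106 458 [0.5247 0.3828 0.0031]
158 452 [0.5436 0.1314 0.1131]
112 430 [0.6128 0.2782 0.2404]
```

View pics/crop.png

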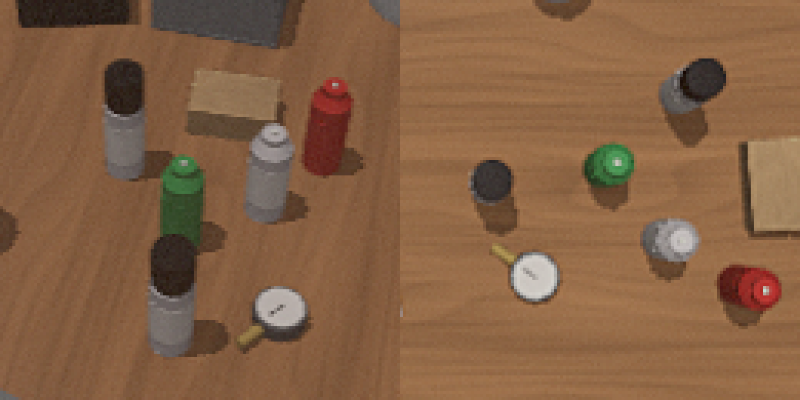

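The left half of the crop shows the bare can with a valve cup and no cap at (268,170). The right half shows it at (680,240). The green and red ones are look-alikes, and the black-capped ones are full. The spent can is therefore at about (0.438, -0.271). Next I'll fit the bin.

```bash
python3 - <<'E'
from h import *
for tag in('s1','t1'):
    P=cloud(pickle.load(open(tag+'.pkl','rb'))).reshape(-1,3)
    P=P[np.isfinite(P[:,0])]
    Q=P[(P[:,0]>.5)&(P[:,0]<.72)&(P[:,1]>.1)&(P[:,1]<.34)&(P[:,2]>.185)&(P[:,2]<.265)]
    rng=np.random.default_rng(0);best=0
    for _ in range(500):
        t=Q[rng.choice(len(Q),3,False)];n=np.cross(t[1]-t[0],t[2]-t[0]);n/=np.linalg.norm(n)+1e-12
        if abs(n[2])<.7: continue
        m=abs((Q-t[0])@n)<.003
        if m.sum()>best: best=m.sum();M=m
    for _ in range(3):
        c=Q[M].mean(0);n=np.linalg.svd(Q[M]-c,full_matrices=False)[2][2];n*=np.sign(n[2]);M=abs((Q-c)@n)<.003
    by0=-n[:2]/np.hypot(*n[:2]);yaw=np.arctan2(by0[1],by0[0])
    bx=np.array([np.cos(yaw),np.sin(yaw),0]);by=np.array([-bx[1],bx[0],0])
    F=Q[M];lat=F@by;al=F@bx
    # side edges per slice
    e=[];
    for z in np.arange(.188,.262,.008):
        s=lat[abs(F[:,2]-z)<.004];e.append((s.min(),s.max()))
    e=np.array(e);mid=e.mean(0)
    # hole: below-plane pixels / gap
    z0=F[abs(F[:,2]-.217)<.006]@by; z0=np.sort(z0);g=np.argmax(np.diff(z0))
    x217=np.median((F+ (0.217-F[:,2:3])*np.array([[0,0,0]]))@bx+(0.217-F[:,2])*.819/.574)
    print(tag,M.sum(),'tilt',np.degrees(np.arccos(n[2])),'yaw',np.degrees(yaw),'edges',mid,'mid',mid.mean(),'hole',z0[g],z0[g+1],'x217',x217)
    lc=(z0[g]+z0[g+1])/2
    for c in(lc,mid.mean()): print('mouth',(bx*x217+by*c+[0,0,.217]).round(4))
E
```

```text
s1 4037 tilt 34.68910008852046 yaw 3.8671996656385823 edges [0.09426467 0.26440519] mid 0.17933493122674043 hole 0.15201501843929752 0.20749305938840187 x217 0.5921522946579584
mouth [0.5787 0.2193 0.217 ]
mouth [0.5787 0.2189 0.217 ]
t1 2101 tilt 34.75239223451326 yaw 3.7312006083965907 edges [0.09637524 0.2639944 ] mid 0.18018482001316438 hole 0.15093990710616523 0.20643759897709466 x217 0.5942171960868963
mouth [0.5813 0.217  0.217 ]
mouth [0.5812 0.2185 0.217 ]
```

Request:
{"name": "drive_tool", "arguments": {"deltas": [[[0, 0, 0, 0, 0, 7], [0, 0, 0, 0, 0, 0]]], "claw": 7}}

```text
time_s: 0.27
position: [0.2799, -0.6139, 0.2497]
orientation: [[0.954, 0.299, -0.001], [0.299, -0.954, 0.001], [-0.0, -0.001, -1.0]]
contact_force: [-0.3, 0.6, 0.2]
finger_gap: 0.819
grip_force: 0.0
```

```bash
cat >> h.py <<'E'
from scipy.spatial.transform import Rotation as Ro, Slerp
def Rt(tilt,yaw=3.8):
    # tool x = bin y, tool y = bin x, z down, tilted forward
    c,s=np.cos(np.radians(yaw)),np.sin(np.radians(yaw))
    return np.array([[-s,c,0],[c,s,0],[0,0,-1]])@Ro.from_euler('x',-tilt,degrees=True).as_matrix()
def plan(p,R,n,d=2):
    o=observe();p0=o['position'];R0=o['orientation'];S=Slerp([0,1],Ro.from_matrix([R0,R]))
    rows=[];cp=p0;cR=R0
    for k in range(1,n+1):
        q=p0+(np.array(p)-p0)*k/n;Q=S(k/n).as_matrix()
        r=np.r_[cR.T@(q-cp)*100,Ro.from_matrix(cR.T@Q).as_rotvec(degrees=True)].round([d]*3+[1]*3)
        rows.append((r+0).tolist());cp=cp+cR@r[:3]/100;cR=cR@Ro.from_rotvec(r[3:],degrees=True).as_matrix()
    print(rows,'\nend',cp.round(4),'t',o['time_s'])
E
python3 -c "
from h import *
plan([.438,-.271,.25],Rt(0),12)"
```

```text
Traceback (most recent call last):
  File "h.py", line 24, in plan
    r=np.r_[cR.T@(q-cp)*100,Ro.from_matrix(cR.T@Q).as_rotvec(degrees=True)].round([d]*3+[1]*3)
TypeError: 'list' object cannot be interpreted as an integer
```

```bash
sed -i 's/r=np.r_\[\(.*\)\].round(.*$/r=np.r_[\1].round(d-1)/' h.py; sed -i 's/def plan(p,R,n,d=2)/def plan(p,R,n,d=2)/' h.py
python3 -c "
from h import *
plan([.438,-.271,.25],Rt(0),12)"
```

```text
[[2.1, -2.3, 0.0, 0.0, 0.0, -6.4], [2.4, -2.1, 0.0, 0.0, 0.0, -6.3], [2.5, -1.8, 0.0, 0.0, 0.0, -6.4], [2.8, -1.5, 0.0, 0.0, 0.0, -6.4], [2.9, -1.2, 0.0, 0.0, 0.0, -6.3], [3.1, -0.9, 0.0, 0.0, 0.0, -6.4], [3.1, -0.5, 0.0, 0.0, 0.0, -6.4], [3.1, -0.2, 0.0, 0.0, 0.0, -6.3], [3.1, 0.1, 0.0, 0.0, 0.0, -6.4], [3.1, 0.6, 0.0, 0.0, 0.0, -6.4], [3.1, 0.8, 0.0, 0.0, 0.0, -6.3], [2.9, 1.2, 0.0, 0.0, -0.1, -6.4]] 
end [ 0.4379 -0.2708  0.2499] t 0.2667
```

Request:
{"name": "drive_tool", "arguments": {"deltas": [[[2.1, -2.3, 0, 0, 0, -6.4], [2.4, -2.1, 0, 0, 0, -6.4], [2.5, -1.8, 0, 0, 0, -6.4], [2.8, -1.5, 0, 0, 0, -6.4], [2.9, -1.2, 0, 0, 0, -6.4], [3.1, -0.9, 0, 0, 0, -6.4], [3.1, -0.5, 0, 0, 0, -6.4], [3.1, -0.2, 0, 0, 0, -6.4], [3.1, 0.1, 0, 0, 0, -6.4], [3.1, 0.6, 0, 0, 0, -6.4], [3.1, 0.8, 0, 0, 0, -6.3], [2.9, 1.2, 0, 0, 0, -6.4]]], "claw": 7}}

```text
time_s: 1.27
position: [0.4364, -0.2687, 0.2503]
orientation: [[-0.082, 0.997, -0.0], [0.997, 0.082, -0.0], [-0.0, -0.0, -1.0]]
contact_force: [0.4, -0.1, -0.2]
finger_gap: 0.819
grip_force: 0.0
```

Request:
{"name": "drive_tool", "arguments": {"deltas": [[[0, 0, 0, 0, 0, 0], [0, 0, 0, 0, 0, 0]]]}}

```text
time_s: 1.43
position: [0.437, -0.2684, 0.2504]
orientation: [[-0.08, 0.997, 0.0], [0.997, 0.08, 0.0], [-0.0, 0.0, -1.0]]
contact_force: [-0.2, -1.1, -0.6]
finger_gap: 0.82
grip_force: 0.0
```

```bash
python3 - <<'E'
from h import *
a=snap('side','s2');b=snap('top','t2')
c1=cv2.resize(a['image'][60:230,215:385],(400,400),interpolation=3)
c2=cv2.resize(b['image'][150:320,240:410],(400,400),interpolation=3)
cv2.imwrite('pics/c2.png',np.hstack([c1,c2])[:,:,::-1])
for s in(pickle.load(open('s1.pkl','rb')),pickle.load(open('t1.pkl','rb'))):
    P=cloud(s).reshape(-1,3);P=P[np.isfinite(P[:,0])]
    q=P[np.hypot(P[:,0]-.438,P[:,1]+.271)<.035]
    t=q[q[:,2]>.112]; w=q[(q[:,2]>.02)&(q[:,2]<.095)]
    print('cup',t.mean(0).round(4),t.min(0).round(3),t.max(0).round(3),len(t))
    A=np.c_[2*w[:,:2],np.ones(len(w))];x=np.linalg.lstsq(A,(w[:,:2]**2).sum(1),rcond=None)[0]
    print('cyl',x[:2],np.sqrt(x[2]+x[:2]@x[:2]))
print(observe()['joint_positions'].round(1));plan([.438,-.271,.087],Rt(0),8)
E
```

```text
cup [ 0.4376 -0.2699  0.1172] [ 0.427 -0.283  0.112] [ 0.449 -0.259  0.12 ] 45
cyl [ 0.43619416 -0.27152329] 0.020977537644412052
cup [ 0.4395 -0.2704  0.1179] [ 0.427 -0.282  0.113] [ 0.452 -0.258  0.123] 59
cyl [ 0.43941148 -0.27156214] 0.021961133115304177
[ 48.2  13.5 -24.7 108.5   6.6  59.4  24.9]
[[0.0, 0.0, 2.0, 0.0, 0.0, 0.1], [0.0, 0.1, 2.1, 0.0, 0.0, 0.0], [0.0, 0.0, 2.0, 0.0, 0.0, 0.1], [0.0, 0.0, 2.1, 0.0, 0.0, 0.0], [0.0, 0.0, 2.0, 0.0, 0.0, 0.1], [0.0, 0.1, 2.0, 0.0, 0.0, 0.0], [0.0, 0.0, 2.1, 0.0, 0.0, 0.1], [0.0, 0.0, 2.0, 0.0, 0.0, 0.0]] 
end [ 0.4377 -0.2711  0.0872] t 1.5333
```

View pics/c2.png

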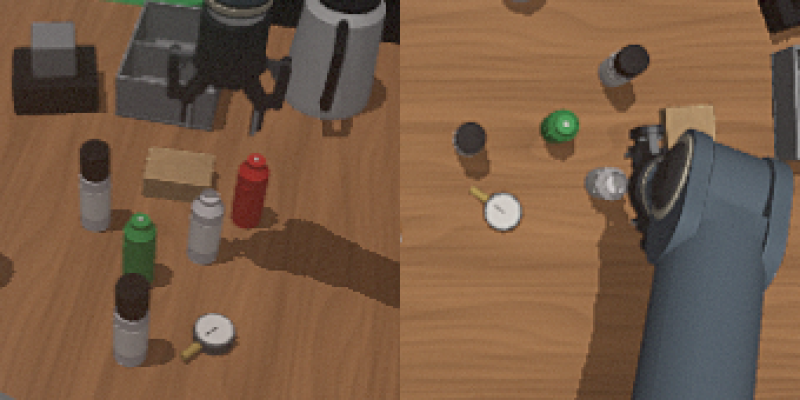

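The crop shows the gripper above the can, with fingers spread along world x at (180,110) and (265,130) in the side view. The can at (205,235) is clear of its neighbours. I'll descend and grip.

Request:
{"name": "drive_tool", "arguments": {"deltas": [[[-0.3, 0.1, 2, 0, 0, 0.8], [0, 0, 2.5, 0, 0, 0], [0, 0, 2.5, 0, 0, 0], [0, 0, 2.5, 0, 0, 0], [0, 0, 2.2, 0, 0, 0], [0, 0, 2, 0, 0, 0], [0, 0, 1.5, 0, 0, 0], [0, 0, 1.1, 0, 0, 0], [0, 0, 0, 0, 0, 0], [0, 0, 0, 0, 0, 0]]], "claw": 7}}

```text
time_s: 2.37
position: [0.4371, -0.274, 0.0871]
orientation: [[-0.058, 0.998, -0.001], [0.998, 0.058, 0.0], [0.0, -0.001, -1.0]]
contact_force: [-1.1, 0.5, 0.7]
finger_gap: 0.823
grip_force: 0.0
```

Request:
{"name": "drive_tool", "arguments": {"deltas": [[[0, 0, 0, 0, 0, 0], [0, 0, 0, 0, 0, 0], [0, 0, 0, 0, 0, 0], [0, 0, 0, 0, 0, 0], [0, 0, 0, 0, 0, 0], [0, 0, 0, 0, 0, 0], [0, 0, 0, 0, 0, 0], [0, 0, 0, 0, 0, 0]]], "claw": 3.5, "newtons": 40}}

```text
time_s: 3.03
position: [0.4384, -0.2738, 0.0887]
orientation: [[-0.06, 0.998, 0.002], [0.998, 0.06, -0.002], [-0.002, 0.002, -1.0]]
contact_force: [-0.0, 0.3, 5.9]
finger_gap: 0.503
grip_force: 40.6
```

Request:
{"name": "drive_tool", "arguments": {"deltas": [[[0, 0, -1, 0, 0, 0], [0, 0, -2, 0, 0, 0], [0, 0, -3, 0, 0, 0], [0, 0, -3, 0, 0, 0], [0, 0, -3, 0, 0, 0], [0, 0, -3, 0, 0, 0], [0, 0, -3, 0, 0, 0], [0, 0, -3, 0, 0, 0], [0, 0, -3, 0, 0, 0], [0, 0, -2, 0, 0, 0], [0, 0, -1, 0, 0, 0], [0, 0, 0, 0, 0, 0]]]}}

```text
time_s: 4.03
position: [0.4382, -0.2732, 0.3598]
orientation: [[-0.06, 0.998, 0.004], [0.998, 0.06, -0.003], [-0.003, 0.004, -1.0]]
contact_force: [0.4, -0.2, -1.3]
finger_gap: 0.503
grip_force: 41.0
```

```bash
cat >> h.py <<'E'
M=np.array([.580,.2185,.217])
def at(d,dx=0,dn=0,yaw=3.8):
    # TCP so that a point d ahead of it lies at mouth centre; dx lateral (tool x), dn tool y
    R=Rt(35,yaw); return M-R[:,2]*d+R[:,0]*dx+R[:,1]*dn
E
python3 -c "
from h import *
print(observe()['finger_gap'],at(.168));plan(at(.168),Rt(35),20)"
```

```text
0.5032727237934989 [0.48385101 0.21211379 0.35461754]
[[2.4, 0.4, 0.0, -1.7, 0.0, 0.0], [2.4, 0.3, 0.1, -1.8, 0.0, 0.0], [2.4, 0.4, 0.0, -1.7, 0.0, 0.0], [2.4, 0.4, 0.1, -1.8, 0.1, -0.1], [2.4, 0.4, 0.0, -1.7, 0.0, 0.0], [2.5, 0.3, 0.1, -1.7, 0.0, 0.0], [2.4, 0.4, 0.1, -1.8, 0.0, 0.0], [2.4, 0.4, 0.1, -1.7, 0.0, 0.0], [2.4, 0.3, 0.1, -1.8, 0.0, 0.0], [2.4, 0.4, 0.1, -1.7, 0.0, -0.1], [2.4, 0.3, 0.2, -1.7, 0.1, 0.0], [2.4, 0.4, 0.1, -1.8, 0.0, 0.0], [2.4, 0.3, 0.2, -1.7, 0.0, 0.0], [2.4, 0.4, 0.2, -1.8, 0.0, 0.0], [2.4, 0.3, 0.1, -1.7, 0.0, 0.0], [2.4, 0.3, 0.2, -1.7, 0.0, -0.1], [2.4, 0.4, 0.2, -1.8, 0.0, 0.0], [2.4, 0.3, 0.2, -1.7, 0.0, 0.0], [2.4, 0.3, 0.3, -1.7, 0.1, 0.0], [2.5, 0.3, 0.2, -1.8, 0.0, 0.0]] 
end [0.4836 0.2126 0.3545] t 4.0333
```

Request:
{"name": "drive_tool", "arguments": {"deltas": [[[1.5, 0.2, 0, -1.7, 0, 0], [2.4, 0.3, 0.1, -1.8, 0, 0], [2.4, 0.4, 0, -1.7, 0, 0], [2.4, 0.4, 0.1, -1.8, 0, 0], [2.4, 0.4, 0, -1.7, 0, 0], [2.5, 0.3, 0.1, -1.7, 0, 0], [2.4, 0.4, 0.1, -1.8, 0, 0], [2.4, 0.4, 0.1, -1.7, 0, 0], [2.4, 0.3, 0.1, -1.8, 0, 0], [2.4, 0.4, 0.1, -1.7, 0, 0]]]}}

```text
time_s: 4.87
position: [0.4578, -0.0383, 0.3532]
orientation: [[-0.059, 0.953, 0.296], [0.998, 0.056, 0.019], [0.001, 0.297, -0.955]]
contact_force: [-0.1, -0.8, -0.5]
finger_gap: 0.498
grip_force: 41.0
```

Request:
{"name": "drive_tool", "arguments": {"deltas": [[[2.4, 0.3, 0.2, -1.8, 0, 0], [2.4, 0.4, 0.1, -1.8, 0, 0], [2.4, 0.3, 0.2, -1.7, 0, 0], [2.4, 0.4, 0.2, -1.8, 0, 0], [2.4, 0.3, 0.1, -1.7, 0, 0], [2.4, 0.3, 0.2, -1.7, 0, 0], [2.4, 0.4, 0.2, -1.8, 0, 0], [2.4, 0.3, 0.2, -1.7, 0, 0], [2.0, 0.3, 0.3, -1.7, 0, 0], [1.5, 0.3, 0.2, -1.8, 0, 0], [0, 0, 0, 0, 0, 0]]]}}

```text
time_s: 5.78
position: [0.4815, 0.1927, 0.3502]
orientation: [[-0.066, 0.82, 0.569], [0.998, 0.055, 0.037], [-0.001, 0.57, -0.822]]
contact_force: [0.2, -0.3, -1.6]
finger_gap: 0.503
grip_force: 41.0
```

```bash
python3 - <<'E'
from h import *
a=snap('side','s3');b=snap('top','t3')
c1=cv2.resize(a['image'][150:340,70:260],(400,400),interpolation=3)
c2=cv2.resize(b['image'][80:250,80:250],(400,400),interpolation=3)
cv2.imwrite('pics/c3.png',np.hstack([c1,c2])[:,:,::-1])
R=observe()['orientation'];p=observe()['position']
# can points in tool frame: near tool, ahead of fingertips
for s in(a,b):
    P=cloud(s).reshape(-1,3);P=P[np.isfinite(P[:,0])];T=(P-p)@R
    q=T[(T[:,2]>.03)&(T[:,2]<.1)&(np.hypot(T[:,0],T[:,1])<.05)]
    if len(q)<20: print(len(q));continue
    from scipy.optimize import least_squares
    for lo,hi in((.03,.055),(.055,.085)):
        w=q[(q[:,2]>lo)&(q[:,2]<hi)]
        if len(w)<20: continue
        f=least_squares(lambda c:np.hypot(w[:,0]-c[0],w[:,1]-c[1])-.022,[0,0],loss='soft_l1',f_scale=.002)
        print('can axis in tool',f.x.round(4),len(w),'rms',np.sqrt(np.mean(f.fun**2)).round(4))
    print('foot z',np.percentile(q[:,2],[95,98,99.5]).round(4))
print(observe()['joint_positions'].round(1),p);plan(at(.138),Rt(35),4)
E
```

```text
can axis in tool [ 0.006  -0.0025] 173 rms 0.0006
can axis in tool [ 0.0058 -0.0027] 183 rms 0.0006
foot z [0.0837 0.0861 0.0872]
can axis in tool [0.0015 0.0003] 87 rms 0.0007
can axis in tool [ 0.0018 -0.    ] 95 rms 0.0007
foot z [0.086  0.0876 0.0881]
[ 43.3  -8.6 -69.  118.9  10.4  32.6 -31.6] [0.48275161 0.18840957 0.35067639]
[[0.6, 0.1, 0.7, -0.1, 0.1, -0.1], [0.6, 0.1, 0.7, -0.1, 0.0, 0.0], [0.6, 0.1, 0.7, 0.0, 0.1, -0.1], [0.6, 0.1, 0.7, -0.1, 0.1, -0.1]] 
end [0.5005 0.2135 0.33  ] t 5.8833
```

View pics/c3.png

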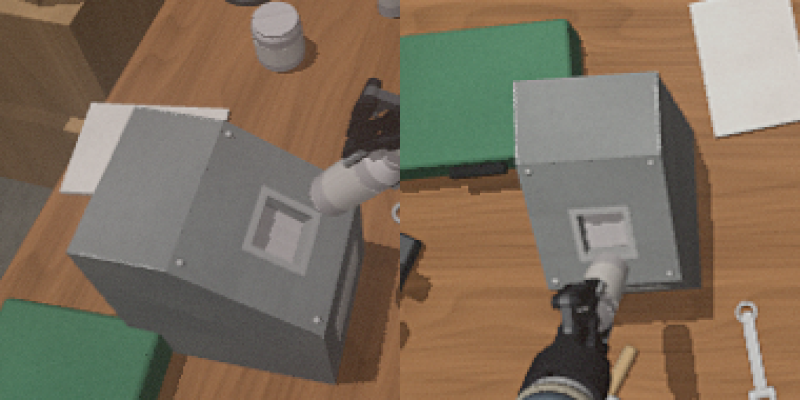

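The crop shows the can tilted in the grip at (345,185), just outside the mouth at (285,230). It is hanging straight. I'll close in slowly and watch joint 3.

Request:
{"name": "drive_tool", "arguments": {"deltas": [[[0.5, 0.1, 0.7, 0, 0, 0], [0.5, 0.1, 0.7, 0, 0, 0], [0.5, 0.1, 0.7, 0, 0, 0], [0.5, 0.1, 0.7, 0, 0, 0], [0, 0, 0, 0, 0, 0], [0, 0, 0, 0, 0, 0]]]}}

```text
time_s: 6.38
position: [0.5017, 0.2093, 0.3302]
orientation: [[-0.059, 0.821, 0.568], [0.998, 0.048, 0.034], [0.001, 0.569, -0.823]]
contact_force: [-0.2, 0.9, -1.0]
finger_gap: 0.5
grip_force: 41.0
```

```bash
cat >> h.py <<'E'
from scipy.optimize import least_squares
def canrel(s,lo=.03,hi=.085):
    # can axis relative to tool, and point of can in world at tool z=hi
    o=observe();R=o['orientation'];p=o['position']
    P=cloud(s).reshape(-1,3);P=P[np.isfinite(P[:,0])];T=(P-p)@R
    w=T[(T[:,2]>lo)&(T[:,2]<hi)&(np.hypot(T[:,0],T[:,1])<.04)]
    if len(w)<20: return None
    g=lambda c:np.hypot(w[:,0]-c[0]-c[2]*(w[:,2]-.05),w[:,1]-c[1]-c[3]*(w[:,2]-.05))-.022
    f=least_squares(g,[0,0,0,0],loss='soft_l1',f_scale=.002)
    return f.x.round(4),len(w),np.percentile(T[(np.hypot(T[:,0]-f.x[0],T[:,1]-f.x[1])<.026)&(T[:,2]<.1)][:,2],99)
E
python3 - <<'E'
from h import *
print(observe()['position'])
a=snap('side','s4');b=snap('top','t4');
for s in(a,b):print(canrel(s))
o=observe();print(o['position'],o['joint_positions'].round(1),o['joint_vel'].round(1));print(Ro.from_matrix(o['orientation'].T@Rt(35)).as_rotvec(degrees=True).round(1));plan(at(.138),Rt(35),2)
E
```

```text
[0.50167026 0.20925905 0.33020779]
(array([ 0.0013, -0.0023, -0.0057, -0.0089]), 332, np.float64(0.08004313066074964))
(array([-0.0002,  0.0005,  0.0073, -0.008 ]), 166, np.float64(0.08584007332925071))
[0.50165679 0.20967142 0.33135456] [ 41.9   3.5 -78.5 117.9  37.4  36.6 -57.9] [ 0.5 -1.2 -0.7 -0.2  0.7  0.  -0.6]
[-0.2  0.3 -0.3]
[[0.2, -0.1, 0.0, -0.1, 0.1, -0.2], [0.2, 0.0, 0.1, -0.1, 0.2, -0.1]] 
end [0.5012 0.2137 0.33  ] t 6.4833
```

Request:
{"name": "drive_tool", "arguments": {"deltas": [[[0.2, 0, 0, 0, 0, 0], [0.2, 0, 0.5, 0, 0, 0], [0, 0, 0.8, 0, 0, 0], [0, 0, 0.8, 0, 0, 0], [0, 0, 0.8, 0, 0, 0], [0, 0, 0.7, 0, 0, 0], [0, 0, 0.4, 0, 0, 0], [0, 0, 0, 0, 0, 0], [0, 0, 0, 0, 0, 0]]]}}

```text
time_s: 7.23
position: [0.5243, 0.2159, 0.2993]
orientation: [[-0.06, 0.818, 0.572], [0.998, 0.049, 0.034], [-0.0, 0.573, -0.82]]
contact_force: [-0.4, -0.3, -0.8]
finger_gap: 0.503
grip_force: 41.0
```

```bash
python3 - <<'E'
from h import *
a=snap('side','s5');b=snap('top','t5')
for s in(a,b):print(canrel(s))
o=observe();print(o['position'],o['joint_positions'].round(1));print(o['contact_force'],'err in tool',((at(.098)-o['position'])@Rt(35)).round(4),Ro.from_matrix(o['orientation'].T@Rt(35)).as_rotvec(degrees=True).round(1))
c1=cv2.resize(a['image'][190:290,150:250],(400,400),interpolation=3)
c2=cv2.resize(b['image'][130:230,110:210],(400,400),interpolation=3)
cv2.imwrite('pics/c5.png',np.hstack([c1,c2])[:,:,::-1])
E
```

```text
(array([ 0.0017, -0.0016, -0.0101, -0.0063]), 293, np.float64(0.08120791574729522))
(array([-0.0002,  0.0008, -0.0044, -0.0074]), 164, np.float64(0.0854771856131447))
[0.52440264 0.2159711  0.29956281] [ 29.8  11.5 -71.3 118.3  52.4  39.1 -71.5]
[ 0.38185786  0.0036495  -2.3879328 ] err in tool [-0.0012 -0.0018  0.0015] [-0.   0.2 -0.3]
```

View pics/c5.png

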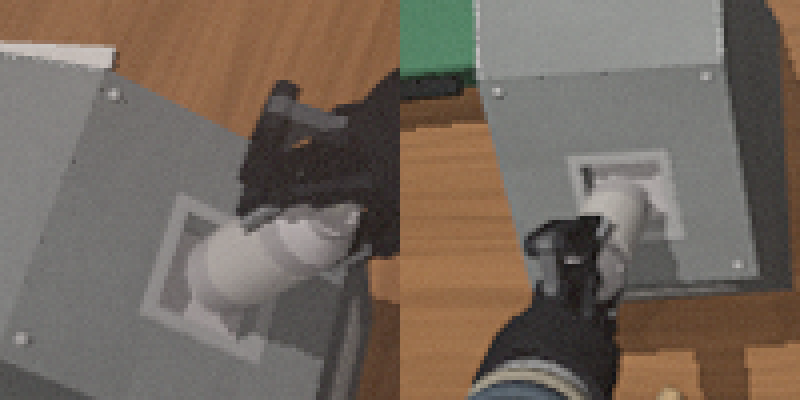

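The can's foot is centred over the mouth, at (205,265) in the side crop and (615,200) in the top crop. I'm going in.

Request:
{"name": "drive_tool", "arguments": {"deltas": [[[-0.1, -0.2, 0.2, 0, 0, 0], [0, 0, 0.4, 0, 0, 0], [0, 0, 0.4, 0, 0, 0], [0, 0, 0.4, 0, 0, 0], [0, 0, 0.4, 0, 0, 0], [0, 0, 0.4, 0, 0, 0], [0, 0, 0.3, 0, 0, 0], [0, 0, 0, 0, 0, 0]]]}}

```text
time_s: 8.0
position: [0.5373, 0.2155, 0.2764]
orientation: [[-0.059, 0.819, 0.57], [0.998, 0.049, 0.034], [0.0, 0.571, -0.821]]
contact_force: [-1.2, -0.6, -2.0]
finger_gap: 0.502
grip_force: 41.0
```

Request:
{"name": "drive_tool", "arguments": {"deltas": [[[0, 0, 0.3, 0, 0, 0], [0, 0, 0.3, 0, 0, 0], [0, 0, 0.3, 0, 0, 0], [0, 0, 0.3, 0, 0, 0], [0, 0, 0.3, 0, 0, 0], [0, 0, 0.3, 0, 0, 0], [0, 0, 0, 0, 0, 0]]]}}

```text
time_s: 8.58
position: [0.5472, 0.2163, 0.2617]
orientation: [[-0.06, 0.819, 0.57], [0.998, 0.049, 0.034], [0.0, 0.571, -0.821]]
contact_force: [-3.2, 0.9, 0.9]
finger_gap: 0.5
grip_force: 41.4
```

Request:
{"name": "drive_tool", "arguments": {"deltas": [[[0, 0, 0.3, 0, 0, 0], [0, 0, 0.3, 0, 0, 0], [0, 0, 0.3, 0, 0, 0], [0, 0, 0.3, 0, 0, 0], [0, 0, 0.3, 0, 0, 0], [0, 0, 0.3, 0, 0, 0], [0, 0, 0.3, 0, 0, 0], [0, 0, 0, 0, 0, 0]]]}}

```text
time_s: 9.25
position: [0.5592, 0.2165, 0.2441]
orientation: [[-0.059, 0.82, 0.57], [0.998, 0.048, 0.034], [-0.0, 0.571, -0.821]]
contact_force: [-3.0, -0.0, -1.9]
finger_gap: 0.501
grip_force: 41.2
```

Request:
{"name": "drive_tool", "arguments": {"deltas": [[[0, 0, 0.2, 0, 0, 0], [0, 0, 0.2, 0, 0, 0], [0, 0, 0.2, 0, 0, 0], [0, 0, 0.2, 0, 0, 0], [0, 0, 0, 0, 0, 0], [0, 0, 0, 0, 0, 0]]]}}

```text
time_s: 9.75
position: [0.5638, 0.2171, 0.2382]
orientation: [[-0.059, 0.819, 0.57], [0.998, 0.049, 0.034], [0.0, 0.571, -0.821]]
contact_force: [-3.9, -0.2, -2.2]
finger_gap: 0.503
grip_force: 41.1
```

```bash
python3 - <<'E'
from h import *
a=snap('side','s6');b=snap('top','t6')
o=observe();print(o['position'],o['joint_positions'].round(1));print(o['contact_force'],'err in tool',((at(0)-o['position'])@Rt(35)).round(4),Ro.from_matrix(o['orientation'].T@Rt(35)).as_rotvec(degrees=True).round(1))
c1=cv2.resize(a['image'][190:290,150:250],(400,400),interpolation=3)
c2=cv2.resize(b['image'][130:230,110:210],(400,400),interpolation=3)
cv2.imwrite('pics/c6.png',np.hstack([c1,c2])[:,:,::-1])
E
```

```text
[0.56371355 0.21705961 0.23829604] [ 19.3  20.7 -62.1 118.7  67.8  39.4 -83.9]
[-3.81413356  0.07390983 -1.88475911] err in tool [0.0004 0.0012 0.0268] [-0.1  0.2 -0.3]
```

View pics/c6.png

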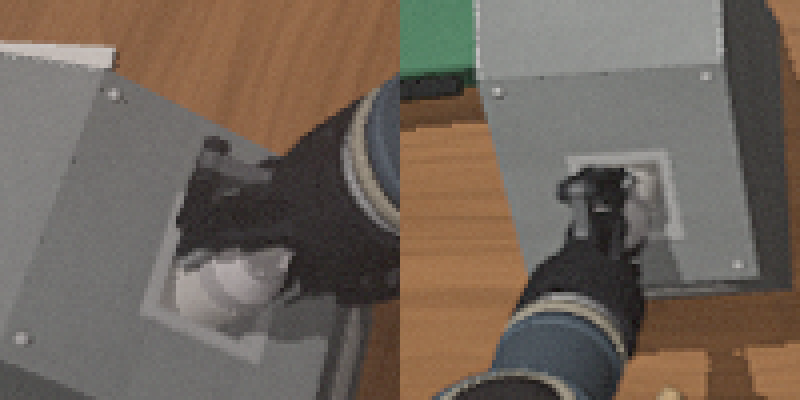

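The can is about 61 mm in, at (230,290) in the side crop, with the flap open and a light force of about 4 N. I'll add 2 mm, release and back off.

Request:
{"name": "drive_tool", "arguments": {"deltas": [[[0, 0, 0.2, 0, 0, 0], [0, 0, 0, 0, 0, 0], [0, 0, 0, 0, 0, 0]]]}}

```text
time_s: 10.1
position: [0.5652, 0.2173, 0.237]
orientation: [[-0.059, 0.819, 0.571], [0.998, 0.049, 0.034], [0.0, 0.572, -0.82]]
contact_force: [-3.1, -0.7, -1.6]
finger_gap: 0.502
grip_force: 41.2
```

Request:
{"name": "drive_tool", "arguments": {"deltas": [[[0, 0, 0, 0, 0, 0], [0, 0, 0, 0, 0, 0], [0, 0, 0, 0, 0, 0], [0, 0, 0, 0, 0, 0], [0, 0, 0, 0, 0, 0], [0, 0, 0, 0, 0, 0]]], "claw": 7}}

```text
time_s: 10.6
position: [0.5654, 0.2173, 0.2374]
orientation: [[-0.059, 0.818, 0.572], [0.998, 0.049, 0.034], [0.0, 0.573, -0.82]]
contact_force: [0.1, -0.6, 0.4]
finger_gap: 0.823
grip_force: 0.0
```

Request:
{"name": "drive_tool", "arguments": {"deltas": [[[0, 0, -0.5, 0, 0, 0], [0, 0, -1, 0, 0, 0], [0, 0, -1, 0, 0, 0], [0, 0, -1.5, 0, 0, 0], [0, 0, -1.5, 0, 0, 0], [0, 0, -1.5, 0, 0, 0], [0, 0, -1, 0, 0, 0], [0, 0, 0, 0, 0, 0]]]}}

```text
time_s: 11.27
position: [0.519, 0.2157, 0.3049]
orientation: [[-0.061, 0.816, 0.574], [0.998, 0.05, 0.034], [-0.001, 0.575, -0.818]]
contact_force: [-0.1, -0.1, 0.2]
finger_gap: 0.819
grip_force: 0.0
```

Request:
{"name": "drive_tool", "arguments": {"deltas": [[[0, 0, 0, 0, 0, 0], [0, 0, 0, 0, 0, 0], [0, 0, 0, 0, 0, 0], [0, 0, 0, 0, 0, 0], [0, 0, 0, 0, 0, 0], [0, 0, 0, 0, 0, 0], [0, 0, 0, 0, 0, 0], [0, 0, 0, 0, 0, 0], [0, 0, 0, 0, 0, 0], [0, 0, 0, 0, 0, 0]]], "claw": 0}}

```text
time_s: 12.1
position: [0.5194, 0.2146, 0.3027]
orientation: [[-0.06, 0.819, 0.571], [0.998, 0.049, 0.034], [-0.0, 0.572, -0.82]]
contact_force: [0.3, -0.9, -0.5]
finger_gap: -0.003
grip_force: 0.0
```

```bash
python3 - <<'E'
from h import *
a=snap('side','s7');b=snap('top','t7')
o=observe();print(o['position'],o['joint_positions'].round(1),o['finger_gap']);print('mouth in tool',((at(0)-o['position'])@o['orientation']).round(4))
R=Rt(35)
for s in(a,b):
    P=cloud(s).reshape(-1,3);P=P[np.isfinite(P[:,0])];T=(P-M)@R
    q=T[(np.hypot(T[:,0],T[:,1])<.035)&(T[:,2]<-.01)&(T[:,2]>-.068)]
    if len(q): 
        t=q[q[:,2]<np.percentile(q[:,2],3)+.005]
        print(len(q),'cup in face frame',t.mean(0).round(4),t.min(0).round(3),t.max(0).round(3))
c1=cv2.resize(a['image'][190:290,150:250],(400,400),interpolation=3)
c2=cv2.resize(b['image'][130:230,110:210],(400,400),interpolation=3)
cv2.imwrite('pics/c7.png',np.hstack([c1,c2])[:,:,::-1])
E
```

```text
[0.51949245 0.21453603 0.30273156] [ 31.2  10.4 -72.2 118.5  50.7  38.7 -70.1] 0.0024537162308548507
mouth in tool [0.0004 0.0007 0.105 ]
446 cup in face frame [-0.0106  0.0042 -0.0536] [-0.024 -0.008 -0.057] [ 0.001  0.016 -0.051]
225 cup in face frame [-0.0133  0.0055 -0.0523] [-0.025 -0.006 -0.056] [-0.002  0.019 -0.05 ]
```

View pics/c7.png

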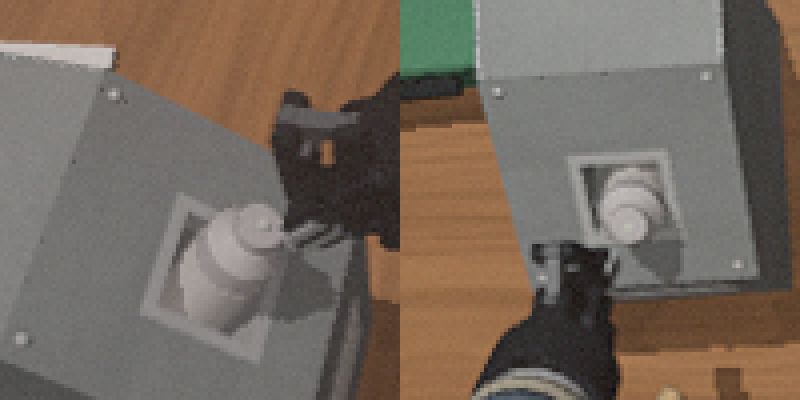

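The released can is held in the mouth, leaning slightly to the right. The valve cup is at (262,222) in the side crop and (628,225) in the top crop. In the face frame the cup is about 53 mm outside, 12 mm off in -x and 5 mm off in +y. I'll push with shut fingertips near the cup centre, drifting back to the middle.

Request:
{"name": "drive_tool", "arguments": {"deltas": [[[-0.4, 0.2, 0.2, 0, 0, 0], [-0.5, 0.2, 0.5, 0, 0, 0], [0, 0, 0.8, 0, 0, 0], [0, 0, 0.6, 0, 0, 0], [0, 0, 0.4, 0, 0, 0], [0, 0, 0.3, 0, 0, 0], [0, 0, 0.3, 0, 0, 0], [0, 0, 0.3, 0, 0, 0], [0, 0, 0.3, 0, 0, 0], [0, 0, 0, 0, 0, 0]]]}}

```text
time_s: 13.03
position: [0.5447, 0.2074, 0.2746]
orientation: [[-0.06, 0.819, 0.571], [0.998, 0.049, 0.035], [0.001, 0.572, -0.82]]
contact_force: [-1.0, 0.8, 0.8]
finger_gap: 0.001
grip_force: 0.2
```

Request:
{"name": "drive_tool", "arguments": {"deltas": [[[0, 0, 0.3, 0, 0, 0], [0, 0, 0.3, 0, 0, 0], [0, 0, 0.3, 0, 0, 0], [0.1, 0, 0.3, 0, 0, 0], [0.1, 0, 0.3, 0, 0, 0], [0, 0, 0, 0, 0, 0]]]}}

```text
time_s: 13.53
position: [0.5527, 0.2091, 0.2612]
orientation: [[-0.059, 0.82, 0.57], [0.998, 0.049, 0.033], [-0.001, 0.571, -0.821]]
contact_force: [0.2, 0.2, 0.3]
finger_gap: 0.001
grip_force: 0.0
```

```bash
python3 - <<'E'
from h import *
a=snap('side','s8');b=snap('top','t8')
o=observe();print(o['position'],o['contact_force']);print('mouth in tool',((at(0)-o['position'])@o['orientation']).round(4))
c1=cv2.resize(a['image'][190:290,150:250],(400,400),interpolation=3)
c2=cv2.resize(b['image'][130:230,110:210],(400,400),interpolation=3)
cv2.imwrite('pics/c8.png',np.hstack([c1,c2])[:,:,::-1])
E
```

```text
[0.55264018 0.20917287 0.26164823] [0.43140205 0.59334973 0.15535265]
mouth in tool [ 0.0077 -0.0026  0.0526]
```

View pics/c8.png

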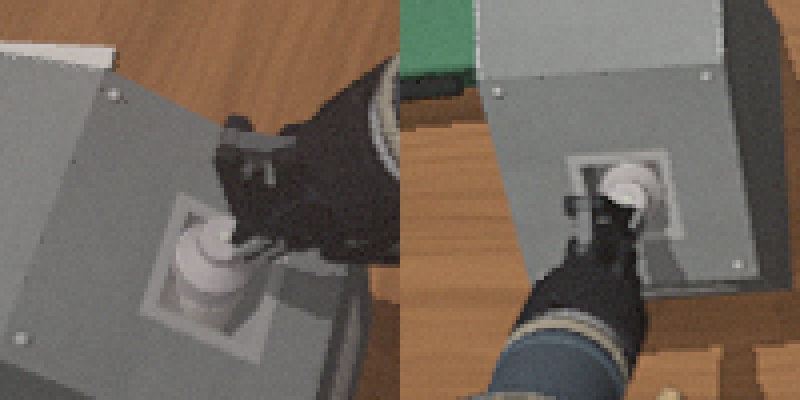

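The tips at (235,235) are at the near edge of the cup at (222,235), and the cup has moved up-slope. I'll measure where it is relative to the tips.

```bash
python3 - <<'E'
from h import *
R=Rt(35)
for k in('s8','t8'):
    s=pickle.load(open(k+'.pkl','rb'))
    P=cloud(s);T=(P-M)@R;lum=s['image'].astype(int).mean(-1)
    m=np.isfinite(P[...,0])&(np.hypot(T[...,0],T[...,1])<.035)&(T[...,2]<-.004)&(T[...,2]>-.06)&(lum>100)
    q=T[m];print(k,len(q))
    for z in np.arange(-.06,0,.006):
        w=q[(q[:,2]>z)&(q[:,2]<=z+.006)]
        if len(w)>3: print(z.round(3),len(w),w.min(0)[:2].round(3),w.max(0)[:2].round(3),w.mean(0).round(3))
    m2=np.isfinite(P[...,0])&(np.hypot(T[...,0]+.008,T[...,1]-.003)<.04)&(T[...,2]<-.01)&(T[...,2]>-.06)&(lum<80)
    q=T[m2];t=q[q[:,2]>np.percentile(q[:,2],90)];print('dark tip',t.mean(0).round(4),q[:,2].max())
E
```

```text
s8 284
-0.054 4 [-0.002  0.005] [0.003 0.008] [ 0.001  0.007 -0.051]
-0.036 30 [-0.015  0.007] [0.004 0.02 ] [-0.005  0.012 -0.032]
-0.03 68 [-0.021 -0.   ] [0.008 0.025] [-0.005  0.015 -0.028]
-0.024 51 [-0.01  -0.008] [0.012 0.023] [ 0.005  0.007 -0.021]
-0.018 63 [-0.017 -0.011] [0.016 0.025] [ 0.007  0.012 -0.015]
-0.012 51 [-0.023 -0.005] [0.017 0.027] [ 0.003  0.019 -0.009]
-0.006 9 [-0.009 -0.03 ] [0.017 0.028] [ 0.009  0.006 -0.005]
dark tip [ 0.0003 -0.001  -0.0327] -0.010311385808416116
t8 142
-0.036 10 [-0.02  0.01] [-0.003  0.021] [-0.01   0.015 -0.032]
-0.03 36 [-0.023  0.003] [-0.     0.026] [-0.013  0.018 -0.027]
-0.024 11 [-0.024  0.003] [0.004 0.026] [-0.014  0.019 -0.022]
-0.018 37 [-0.027 -0.008] [0.012 0.027] [-0.012  0.016 -0.015]
-0.012 31 [-0.03   0.005] [0.012 0.03 ] [-0.012  0.021 -0.009]
-0.006 8 [-0.027  0.018] [-0.006  0.029] [-0.018  0.025 -0.005]
dark tip [-0.0212  0.0008 -0.037 ] -0.03702301203990878
```

The cup is now at about (-8, +14, -31) mm in the face frame because the can is tilting toward vertical. I'll lift slightly, shift the tips 7 mm up-slope and go on pushing.

Request:
{"name": "drive_tool", "arguments": {"deltas": [[[0, 0, -0.5, 0, 0, 0], [0, 0.4, 0, 0, 0, 0], [0, 0.3, 0, 0, 0, 0], [0, 0, 0.3, 0, 0, 0], [0, 0, 0.3, 0, 0, 0], [0, 0, 0.3, 0, 0, 0], [0, 0, 0.3, 0, 0, 0], [0, 0, 0, 0, 0, 0]]]}}

```text
time_s: 14.3
position: [0.5627, 0.21, 0.2598]
orientation: [[-0.06, 0.819, 0.57], [0.998, 0.049, 0.034], [0.0, 0.571, -0.821]]
contact_force: [0.1, -0.4, 0.4]
finger_gap: 0.0
grip_force: 0.0
```

Request:
{"name": "drive_tool", "arguments": {"deltas": [[[0, 0, 0.3, 0, 0, 0], [0, 0, 0.3, 0, 0, 0], [0.1, 0, 0.3, 0, 0, 0], [0, 0, 0.3, 0, 0, 0], [0.1, -0.1, 0.3, 0, 0, 0], [0, 0, 0, 0, 0, 0]]]}}

```text
time_s: 14.8
position: [0.57, 0.2125, 0.2467]
orientation: [[-0.059, 0.82, 0.57], [0.998, 0.049, 0.034], [-0.0, 0.571, -0.821]]
contact_force: [-0.2, -0.4, 0.4]
finger_gap: 0.0
grip_force: 0.0
```

```bash
python3 - <<'E'
from h import *
a=snap('side','s9');b=snap('top','t9')
o=observe();print(o['position'],o['contact_force']);print('mouth in tool',((at(0)-o['position'])@o['orientation']).round(4))
R=Rt(35)
for s in(a,b):
    P=cloud(s);T=(P-M)@R;lum=s['image'].astype(int).mean(-1)
    m=np.isfinite(P[...,0])&(np.abs(T[...,0])<.03)&(np.abs(T[...,1])<.03)&(T[...,2]<.03)&(T[...,2]>-.06)&(lum>130)
    q=T[m];print(len(q))
    for z in np.arange(-.036,.03,.006):
        w=q[(q[:,2]>z)&(q[:,2]<=z+.006)]
        if len(w)>3: print(z.round(3),len(w),w.min(0)[:2].round(3),w.max(0)[:2].round(3))
c1=cv2.resize(a['image'][190:290,150:250],(400,400),interpolation=3)
c2=cv2.resize(b['image'][130:230,110:210],(400,400),interpolation=3)
cv2.imwrite('pics/c9.png',np.hstack([c1,c2])[:,:,::-1])
E
```

```text
[0.56987121 0.2125472  0.24714228] [ 0.74218363 -0.18299021  0.06239568]
mouth in tool [ 0.0053 -0.0086  0.0307]
201
-0.012 19 [-0.017  0.01 ] [0.006 0.019]
-0.006 102 [-0.03 -0.03] [0.03 0.03]
-0.0 46 [-0.006 -0.03 ] [0.03 0.03]
0.006 25 [ 0.003 -0.03 ] [0.023 0.018]
0.018 4 [-0.025 -0.03 ] [ 0.017 -0.029]
76
-0.006 27 [-0.03  -0.029] [0.029 0.027]
-0.0 27 [-0.03  -0.027] [0.029 0.03 ]
0.006 8 [-0.026 -0.028] [0.007 0.02 ]
0.012 7 [-0.025 -0.028] [0.005 0.021]
```

View pics/c9.png

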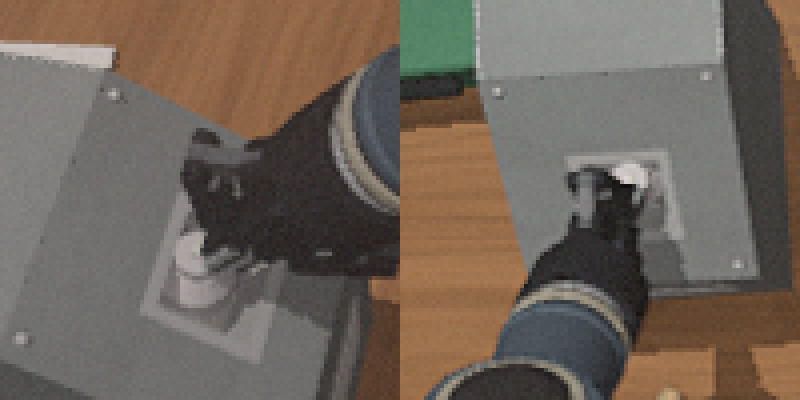

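The cup at (200,250) in the side crop is still under the tips, about 11 mm outside the face, with light force. I'll carry on to about 38 mm inside.

Request:
{"name": "drive_tool", "arguments": {"deltas": [[[0, 0, 0.3, 0, 0, 0], [0.1, -0.1, 0.3, 0, 0, 0], [0, 0, 0.3, 0, 0, 0], [0.1, 0, 0.3, 0, 0, 0], [0, 0, 0.3, 0, 0, 0], [0, 0, 0.3, 0, 0, 0], [0, 0, 0.3, 0, 0, 0], [0, 0, 0, 0, 0, 0]]]}}

```text
time_s: 15.57
position: [0.5808, 0.2151, 0.2288]
orientation: [[-0.06, 0.82, 0.57], [0.998, 0.049, 0.034], [-0.0, 0.571, -0.821]]
contact_force: [-2.7, -0.5, 0.7]
finger_gap: 0.002
grip_force: 0.7
```

Request:
{"name": "drive_tool", "arguments": {"deltas": [[[0, 0, 0.3, 0, 0, 0], [0, -0.1, 0.3, 0, 0, 0], [0, 0, 0.3, 0, 0, 0], [0, 0, 0.3, 0, 0, 0], [0, 0, 0.3, 0, 0, 0], [0, 0, 0, 0, 0, 0]]]}}

```text
time_s: 16.07
position: [0.5895, 0.2153, 0.2165]
orientation: [[-0.059, 0.819, 0.571], [0.998, 0.048, 0.034], [-0.0, 0.572, -0.82]]
contact_force: [0.0, 0.7, -0.2]
finger_gap: -0.001
grip_force: 0.0
```

```bash
python3 - <<'E'
from h import *
o=observe();print(o['position'],o['contact_force']);print('mouth in tool',((at(0)-o['position'])@o['orientation']).round(4))
E
```

```text
[0.58945484 0.21528418 0.21645865] [ 0.02609823  0.72174561 -0.18283492]
mouth in tool [ 0.0038 -0.0073 -0.0057]
```

Request:
{"name": "drive_tool", "arguments": {"deltas": [[[0, 0, 0.3, 0, 0, 0], [0, -0.1, 0.3, 0, 0, 0], [0, 0, 0.3, 0, 0, 0], [0, 0, 0.3, 0, 0, 0], [0, 0, 0.2, 0, 0, 0], [0, 0, 0, 0, 0, 0], [0, 0, 0, 0, 0, 0]]]}}

```text
time_s: 16.65
position: [0.5959, 0.2159, 0.2046]
orientation: [[-0.059, 0.819, 0.571], [0.998, 0.049, 0.033], [-0.001, 0.571, -0.821]]
contact_force: [-2.4, -1.7, 1.5]
finger_gap: 0.003
grip_force: 1.5
```

```bash
python3 - <<'E'
from h import *
o=observe();print(o['position'],o['contact_force']);print('mouth in tool',((at(0)-o['position'])@o['orientation']).round(4))
E
```

```text
[0.59585216 0.21588487 0.20462575] [-2.41306875 -1.72344336  1.46987193]
mouth in tool [ 0.0035 -0.0058 -0.0191]
```

Request:
{"name": "drive_tool", "arguments": {"deltas": [[[0, 0, 0.2, 0, 0, 0], [0, 0, 0.2, 0, 0, 0], [0, 0, 0, 0, 0, 0], [0, 0, 0, 0, 0, 0]]]}}

```text
time_s: 16.98
position: [0.5983, 0.2166, 0.2019]
orientation: [[-0.06, 0.819, 0.571], [0.998, 0.049, 0.034], [0.0, 0.572, -0.82]]
contact_force: [-3.6, -1.3, 3.1]
finger_gap: -0.004
grip_force: 2.1
```

```bash
python3 - <<'E'
from h import *
o=observe();print(o['position'],o['contact_force']);print('mouth in tool',((at(0)-o['position'])@o['orientation']).round(4))
a=snap('side','s10');R=Rt(35)
P=cloud(a);T=(P-M)@R
m=np.isfinite(P[...,0])&(abs(T[...,0])<.03)&(abs(T[...,1])<.03)
print(np.histogram(T[m][:,2],np.arange(-.1,.2,.01)))
E
```

```text
[0.59833757 0.21660252 0.20187092] [-3.60810889 -1.28442301  3.09607359]
mouth in tool [ 0.003  -0.0063 -0.0228]
(array([19,  1,  0, 16, 26, 33, 35, 42, 71, 70, 32, 33, 31, 21, 11,  7,  4,
        0,  0,  0,  0,  0,  0,  0,  0,  0,  0,  0,  0,  0]), array([-1.00000000e-01, -9.00000000e-02, -8.00000000e-02, -7.00000000e-02,
       -6.00000000e-02, -5.00000000e-02, -4.00000000e-02, -3.00000000e-02,
       -2.00000000e-02, -1.00000000e-02, -5.55111512e-17,  1.00000000e-02,
        2.00000000e-02,  3.00000000e-02,  4.00000000e-02,  5.00000000e-02,
        6.00000000e-02,  7.00000000e-02,  8.00000000e-02,  9.00000000e-02,
        1.00000000e-01,  1.10000000e-01,  1.20000000e-01,  1.30000000e-01,
        1.40000000e-01,  1.50000000e-01,  1.60000000e-01,  1.70000000e-01,
        1.80000000e-01,  1.90000000e-01,  2.00000000e-01]))
```

The tips are 42 mm in. I'll pull out straight and look.

Request:
{"name": "drive_tool", "arguments": {"deltas": [[[0, -0.1, -0.5, 0, 0, 0], [0, -0.1, -1, 0, 0, 0], [0, -0.1, -1, 0, 0, 0], [0, 0, -1, 0, 0, 0], [0, 0, -1.5, 0, 0, 0], [0, 0, -2, 0, 0, 0], [0, 0, -2, 0, 0, 0], [0, 0, -2, 0, 0, 0], [0, 0, -2, 0, 0, 0], [0, 0, -1.5, 0, 0, 0], [0, 0, 0, 0, 0, 0], [0, 0, 0, 0, 0, 0]]]}}

```text
time_s: 18.03
position: [0.5136, 0.2105, 0.3196]
orientation: [[-0.058, 0.817, 0.573], [0.998, 0.048, 0.032], [-0.001, 0.574, -0.819]]
contact_force: [0.7, -1.1, 0.1]
finger_gap: 0.001
grip_force: 0.0
```

```bash
python3 - <<'E'
from h import *
a=snap('side','s11');b=snap('top','t11');R=Rt(35)
for k,s in(('s1',a),('t1',b)):
  for q in(pickle.load(open(k+'.pkl','rb')),s):
    P=cloud(q);T=(P-M)@R
    m=np.isfinite(P[...,0])&(abs(T[...,0])<.022)&(abs(T[...,1])<.022)&(T[...,2]>-.05)
    print(k,m.sum(),np.percentile(T[m][:,2],[2,25,50,75,98]).round(4))
print(observe()['contact_force'],observe()['position'])
c1=cv2.resize(a['image'],None,fx=.78,fy=.78)[:300,:400]
c2=cv2.resize(a['image'][200:275,150:250],(400,300),interpolation=3);c3=cv2.resize(b['image'][130:205,110:210],(400,300),interpolation=3)
c4=cv2.resize(b['image'],(400,300))
cv2.imwrite('pics/c11.png',np.vstack([np.hstack([cv2.resize(c1,(400,300)),c2]),np.hstack([c4,c3])])[:,:,::-1])
E
```

```text
s1 333 [0.015  0.0168 0.0176 0.0184 0.0199]
s1 338 [0.015  0.0167 0.0174 0.0183 0.02  ]
t1 192 [0.0156 0.0175 0.0187 0.0198 0.0218]
t1 193 [0.0155 0.0178 0.0187 0.0198 0.0216]
[ 0.74772638  0.44836394 -0.22335562] [0.51351881 0.21019218 0.31815679]
```

View pics/c11.png

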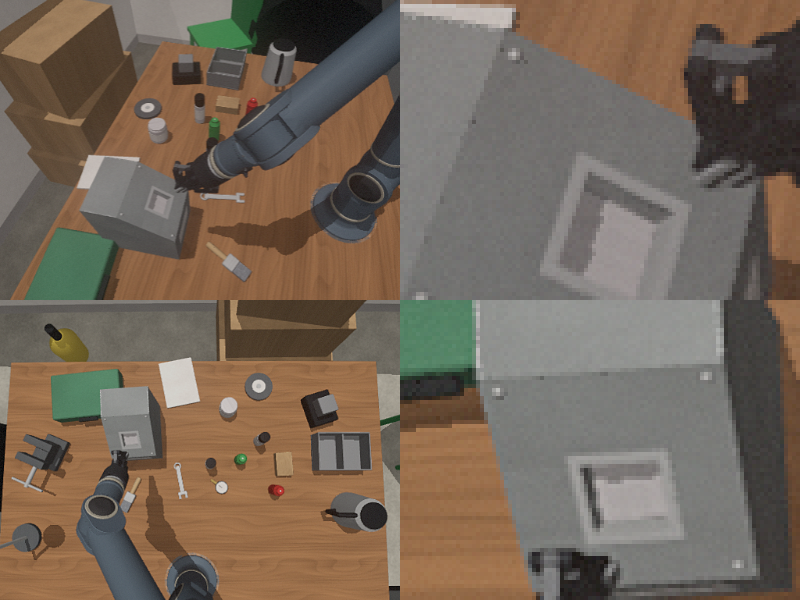

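The mouth at (625,240) and (630,495) is empty, and the flap is shut at its original depth of 17.5 mm. The can is inside, the other things are where they were, and the arm is clear.

```bash
python3 -c "
from plant import finish_job;print(finish_job())"
```

```text
the job is handed in; nothing more can be done
None
```

The spent can went foot first through the flap into the bin and the flap is shut behind it; the other things on the bench look unmoved in the final pictures, and I handed the job in at about 18 s.

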